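# Pack the thread cones for touring and lock the retaining bar

### The arm

A 6-joint arm with a two-finger parallel gripper is mounted at the origin on the work surface. World frame = base frame: x ahead of the robot, y to its left, z up, the work surface at z = 0. Lengths are in m, angles in rad, forces in N, time in s.
With the tool pointing down it reaches from about 0.325 to 0.85 m from the base axis. Payload 15.5 kg.
Tool frame: the origin (TCP) lies at the very end of the fingers, on their centre line; the grasp point (between the pads) lies 19 mm behind it; z points along the fingers, y is the direction in which the jaws open and shut (so a half turn about z gives the same grasp; the last joint's range is limited). The gripper opens to 91 mm and grips with 3 to 60 N. Pads are 32 mm wide; open, the fingers measure 118 mm over their backs; the gripper's body (76 mm by 178 mm) begins 60 mm behind the grasp point.
Start: joints at [-1.387, 0.494, 1.345, -0, 1.302, -0.096], TCP at [0.173, -0.601, 0.214] pointing down, gripper open.
Joint ranges: [-2.91, 2.91], [-0.82, 2.16], [0.22, 2.67], [-1.22, 4.37], [0.12, 2.79], [-3.08, 3.08]. Speed limits (rad/s): [1.89, 1.89, 2.57, 3.01, 3.01, 3.01].

### API

Orientations are given as a rotation vector (axis times angle).
In Python, from plant import robot gives the robot as it stands.
- The arm moves only by the tool servo_tool, never from a script. Its argument "moves" is a list that holds one entry, the list of rows, each a list of 6 numbers: the shift along the tool's x, y, z in mm, then the turn, a rotation vector about the tool's x, y, z in degrees. A call has 1 to 20 rows; each row is the pose to reach, as a shift and turn from the pose measured when the call began, along the tool's axes at that moment; what a row does not reach only later rows make up. A row lasts 1/12 s, in which the tool goes at most 41.7 mm and 7.16 degrees, less where a joint would pass 70% of its speed; a pose out of reach is approached as far as the arm can. A call with a gripper value outside its range is refused whole. "grip" is the finger opening in mm, from 0 to 91.2, set as the call begins (left out, the last holds). The fingers move at their own pace and stop on an object; "squeeze" is the grip in N (left out, the last holds). Time passes only in rows, so rows that repeat a pose let the fingers close. It gives the time, the measured TCP pose, the force and the opening at its end, in the units of the state.
- robot.sense(): the state, without advancing time (a new reading comes with each control period).
- robot.get_image(name): name is "scene" or "top"; returns a dict with "img" (384x512x3 uint8, red, green, blue), "camera_matrix" (3x3 intrinsics, pixels), "rvec" (rotation vector, rad) and "tvec" (3), from world to camera coordinates, as OpenCV has them. Camera axes: x right, y down, z forward; pixel columns grow to the right and rows downward; lengths in m; the calibration is good to about 2 mm. A picture is of the moment at which its call begins. There is no depth.
- robot.finish_job(): hands the job in, once; it reports no verdict.
The state is a dict: "clock": time; "q": joint angles; "dq": joint speeds; "joint_efforts": joint torques, N m; "eef_pos": TCP position; "ee_rot": TCP orientation; "contact_force": force on the tool from outside, world axes, zero at the start; "torque": the same for the moment, N m; "gripper_width": opening from 0.0 (shut) to 1.0 (fully open).
Only numpy, scipy, OpenCV 4.12 (cv2) and the standard library are available. Lean on these libraries where they do the work, as an engineer would, in place of code of your own. Each camera call takes 0.05 s, during which the arm holds its last target. There are 200 camera calls.

### The job

Pack the touring thread rack: stand every blue thread cone upright in a bay of its own, then lay the retaining bar across the two end brackets above the cones, handle up and fully down between the guides, and lock both of its quarter-turn studs: line the wing up with the slot, push it in, give it a quarter turn and let go, so that it stays in. Leave the tape reel, the mug, the tin and the bottle where they are.

Things in the scene. Friction and masses are not known exactly. Their poses are not given: they have to be found in the camera images.
- rack: plywood thread rack, fixed, 78 mm wide (own x), 372 mm long (own y). Origin: centre of its underside, on the table. Four open bays 60 x 60 mm inside in a row along y; bay floor 10 mm, bay walls and dividers' tops 48 mm above the table. At y = -153 and +153 mm an aluminium bracket 50 x 42 mm with a flat top 118 mm above the table carries the bar
- bay1 (a point): centre of the floor of the bay at rack y = -96 mm; axes as the rack's
- bay2 (a point): centre of the floor of the bay at rack y = -32 mm; axes as the rack's
- bay3 (a point): centre of the floor of the bay at rack y = +32 mm; axes as the rack's
- bay4 (a point): centre of the floor of the bay at rack y = +96 mm; axes as the rack's
- slot_a (a point): centre of the slot in the top of the bracket at rack y = -153 mm, at the top face. Slot 31 mm long along x, 12 mm wide along y, right through the 5 mm top plate, hollow below. Guide cheeks on both x sides and a stop at the bracket's outer y end rise 15 mm above the top face, flared outwards; low down they leave the bar 1.5 mm play on each side
- slot_b (a point): the same on the bracket at rack y = +153 mm
- bar_mid (a point): retaining bar: aluminium, 40 mm wide (own x), 348 mm long (own y), 16 mm thick, 0.52 kg in all. The point is its middle, 8 mm above its underside; z points up, to the handle side. Both halves are alike: it may be laid either way round. It starts flat on the table. Laid fully down, this point is 126 mm above the table over the rack's middle and the underside clears the cones by 8 mm
- bar_handle (a point): centre of the grip of the black bow handle on the middle of the bar: grip 18 mm wide (bar x), 110 mm long (bar y), 18 mm high; the point is 39 mm above bar_mid. Below the grip are 22 mm of space down to the bar, with a foot near each end of the grip
- knob_a (a point): wing head of the captive stud at bar y = -153 mm: upright steel wing 44 mm long (own x), 10 mm thick (own y), 30 mm high; the point is its centre. Stud up, it is 41 mm above bar_mid and the wing's underside 18 mm above the bar's top face; it comes down by push_a. A cross pin 25 mm long, 6 mm thick, parallel to the wing, is on the stud's foot, hidden in the bar while the stud is up
- knob_b (a point): the same for the stud at bar y = +153 mm (push_b, turn_b)
- push_a (a joint): how far stud a is pushed down, m: 0 up, 0.0155 at most. A spring lifts it (2 N at the top, 7.5 N right down). On the brackets the pin enters the slot only with turn near 0 (within about 0.1 rad), else it stops at about 0.001. From 0.012 the pin is below the slotted plate and can turn; let go when turned, it hooks under the plate and stays at about 0.012; not turned, it springs up
- push_b (a joint): the same for stud b
- turn_a (a joint): turn of stud a about the bar's z axis, rad, anticlockwise from above positive, range -1.7 to 1.7, staying where it is left (0.03 N m of friction). At 0 the wing lies across the bar (along bar x, and along the slot once the bar is laid), at +1.57 or -1.57 along the bar. Locked is a quarter turn from 0, either way
- turn_b (a joint): the same for stud b
- cone1_mid (a point): thread cone, blue thread on a white plastic core, 100 mm tall, about 0.15 kg. The point is on its axis 50 mm above its base; z runs up its axis. Round: base 50 mm across, tapering to 34 mm 86 mm above the base, then a white nose 22 mm across up to 100 mm. Three or four of the cones are present (a missing one gives None)
- cone2_mid (a point): thread cone, blue thread on a white plastic core, 100 mm tall, about 0.15 kg. The point is on its axis 50 mm above its base; z runs up its axis. Round: base 50 mm across, tapering to 34 mm 86 mm above the base, then a white nose 22 mm across up to 100 mm. Three or four of the cones are present (a missing one gives None)
- cone3_mid (a point): thread cone, blue thread on a white plastic core, 100 mm tall, about 0.15 kg. The point is on its axis 50 mm above its base; z runs up its axis. Round: base 50 mm across, tapering to 34 mm 86 mm above the base, then a white nose 22 mm across up to 100 mm. Three or four of the cones are present (a missing one gives None)
- cone4_mid (a point): thread cone, blue thread on a white plastic core, 100 mm tall, about 0.15 kg. The point is on its axis 50 mm above its base; z runs up its axis. Round: base 50 mm across, tapering to 34 mm 86 mm above the base, then a white nose 22 mm across up to 100 mm. Three or four of the cones are present (a missing one gives None)
- tape_reel: bystander: white tape wound on a reel with brown flanges, 86 mm across, 110 mm tall; origin at the centre of its underside
- mug: bystander: white mug 80 mm across, 90 mm tall; origin at the centre of its underside
- tin: bystander: pale green tin 73 x 118 x 52 mm; origin at the centre of its underside
- bottle: bystander: small green bottle 50 mm across, 140 mm tall; origin at the centre of its underside

How it is judged:
By the outcome, as a careful person would: the job done as asked, in the order asked, and still so for the second after the job is handed in, with the robot touching nothing.
Of cone1, cone2, cone3, cone4 only 3 to 4 are there at a start; the rules pass over those that are not, and their reading is None.
At some moment in a run one of bar may be knocked a few centimetres aside while the robot is not near it.
It also fails if it takes over 208 s, if anything falls off the work surface, if the arm or the gripper's body presses on something with over 40 N, if the wrist force passes 120 N, or if a joint passes its speed limit or range.

## Working session

There is one attempt and no reset: what is moved stays moved. The work goes in short steps, Python scripts to look and compute and a tool call to move; the robot and the scene stay as the last step left them, time stands still between calls to the robot, and variables do not carry over. Pictures are saved under pics/ and viewed, about 12 in all and at most 16, crops included, and the job is handed in when it is done.

Besides the shell and the picture viewer there is one more tool, called after "Request:" as name(argument=value, ...), one argument or row to a line, values as JSON. servo_tool: Moves the arm, as the interface text tells. Its arguments: {"type":"object","properties":{"moves":{"type":"array"},"grip":{"type":"number"},"squeeze":{"type":"number"}},"required":["moves"]}

```bash
ls; mkdir -p pics
cat > h.py <<'E'
import numpy as np, cv2
from scipy.spatial.transform import Rotation as R
from plant import robot
def grab(name,fn=None):
    d=robot.get_image(name)
    if fn: cv2.imwrite('pics/'+fn,cv2.cvtColor(d['img'],cv2.COLOR_RGB2BGR))
    return d
def ray(d,uv):
    K=np.array(d['camera_matrix'],float);Rm=cv2.Rodrigues(np.array(d['rvec'],float))[0];t=np.array(d['tvec'],float).ravel()
    p=np.linalg.inv(K)@np.array([uv[0],uv[1],1.]); return -Rm.T@t, Rm.T@p
def onz(d,uv,z):
    o,v=ray(d,uv); return o+v*(z-o[2])/v[2]
def proj(d,P):
    return cv2.projectPoints(np.array(P,float).reshape(-1,3),np.array(d['rvec'],float),np.array(d['tvec'],float),np.array(d['camera_matrix'],float),None)[0].reshape(-1,2)
def tri(d1,a,d2,b):
    o1,v1=ray(d1,a);o2,v2=ray(d2,b)
    s=np.linalg.lstsq(np.c_[v1,-v2],o2-o1,rcond=None)[0]
    p,q=o1+v1*s[0],o2+v2*s[1]; return (p+q)/2,np.linalg.norm(p-q)
E
python3 - <<'E'
from h import *
a=grab('scene','s0.png');b=grab('top','t0.png')
for d in(a,b): print(np.round(ray(d,(256,192)),3).tolist(), d['camera_matrix'])
print(robot.sense())
E
```

```text
pics
[[1.12, -0.233, 1.103], [-0.456, 0.263, -0.85]] [[393.41056621   0.         254.50407146]
 [  0.         393.41056621 191.65091899]
 [  0.           0.           1.        ]]
[[0.402, 0.04, 1.41], [0.14, -0.004, -0.99]] [[479.26844251   0.         254.00046546]
 [  0.         479.26844251 188.65350919]
 [  0.           0.           1.        ]]
{'clock': 0.1, 'q': array([-1.38649543e+00,  4.94155878e-01,  1.34605376e+00, -1.66924502e-05,
        1.30251135e+00, -9.55249754e-02]), 'dq': array([-0.00087331, -0.00172886, -0.00171837,  0.00067868, -0.00124267,
       -0.00012429]), 'joint_efforts': array([ 1.55211947e-03, -8.80244493e+01, -3.82543445e+01,  7.10568298e-02,
        4.82389738e-02, -2.31057464e-05]), 'eef_pos': array([ 0.17253759, -0.60035841,  0.21338146]), 'ee_rot': array([-3.10977699e+00, -4.37966577e-01,  1.03862771e-04]), 'contact_force': array([ 0.56130267, -0.38380642, -0.79007602]), 'torque': array([-0.04095273, -0.01875801, -0.0178308 ]), 'gripper_width': 0.9973177147767076}
```

View pics/s0.png

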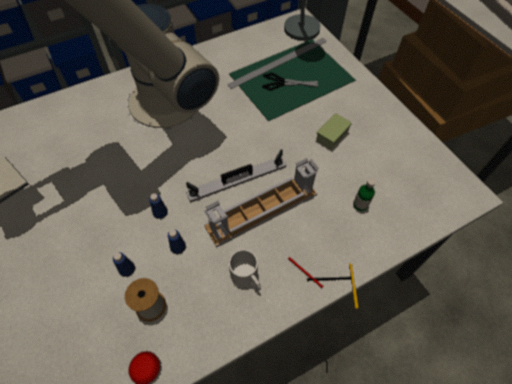

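View pics/t0.png

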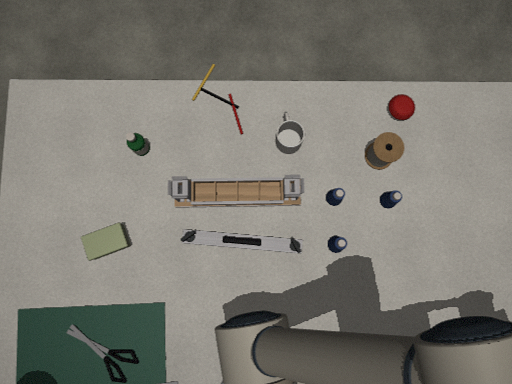

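Scene: rack (scene ~(262,205), top ~(237,190)), bar (scene ~(237,178), top ~(242,240)). Three cones, all upright: top (336,196), (391,199), (338,243). I'll zoom in on both in one composite.

Run:
```python
import cv2,numpy as np
s=cv2.imread('pics/s0.png');t=cv2.imread('pics/t0.png')
a=cv2.resize(t[170:260,165:410],None,fx=3.2,fy=3.2,interpolation=cv2.INTER_CUBIC)
b=cv2.resize(s[145:285,100:330],None,fx=2.2,fy=2.2,interpolation=cv2.INTER_CUBIC)
c=np.zeros((600,800,3),np.uint8);c[:a.shape[0],:a.shape[1]]=a[:, :800];c[290:290+b.shape[0],:b.shape[1]]=b[:310]
cv2.imwrite('pics/c0.png',np.clip(c*1.6,0,255).astype(np.uint8))
```

```text
(no output)
```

View pics/c0.png

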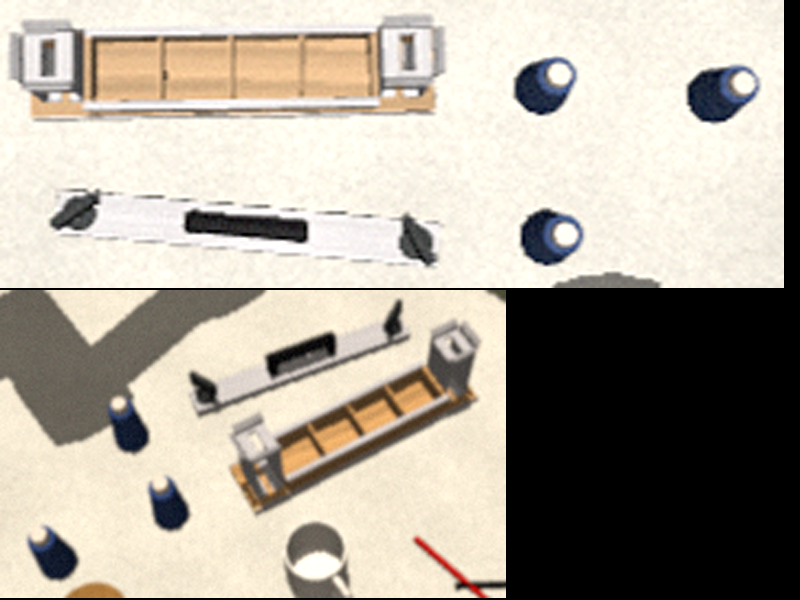

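Crop (×3.2 top, ×2.2 scene): noses at top (340,193), (397,195), (342,243), slots at top (180,188) and (292.5,186), handle at (242,240). Both wings are turned off zero. Now I'll triangulate.

Run:
```python
from h import *
class D(dict):pass
s=grab('scene');t=grab('top')
def cen(d,uv,r,f):
    im=d['img'].astype(int);u,v=map(int,uv);p=im[v-r:v+r+1,u-r:u+r+1]
    m=f(p).astype(np.uint8);n,l,st,c=cv2.connectedComponentsWithStats(m)
    k=1+np.argmax(st[1:,4]);return c[k]+[u-r,v-r],st[k,4]
wh=lambda p:(p.min(2)>100)
for a,b in [((340,193),(174,234)),((397,195),(117,258)),((342,243),(154,197))]:
    p,e=tri(t,a,s,b);print('nose',a,p.round(4),round(e,4), onz(t,a,.1).round(4))
for n,a,b in [('slotb',(179.7,187.8),(306.8,170.9)),('slota',(292.5,185.6),(215.9,213.2))]:
    p,e=tri(t,a,s,b);print(n,p.round(4),round(e,4),onz(t,a,.118).round(4))
# black masks top/scene
for d,box in((t,(180,225,310,258)),(s,(180,140,300,205))):
    x0,y0,x1,y1=box;im=d['img'][y0:y1,x0:x1].astype(int)
    m=(im.max(2)<48).astype(np.uint8);n,l,st,c=cv2.connectedComponentsWithStats(m)
    for k in range(1,n):
        if st[k,4]>12:
            r=cv2.minAreaRect(np.argwhere(l==k)[:,::-1].astype(np.float32));print(st[k,4],(c[k]+[x0,y0]).round(1),np.round(r[0],1)+[x0,y0],np.round(r[1],1),round(r[2],1))
# bar plate: bright
x0,y0,x1,y1=175,222,310,258;g=t['img'][y0:y1,x0:x1].min(2)
print(g[12:20,60:64],g[4:8,30:34])
```

```text
nose (340, 193) [ 0.5875 -0.195   0.0906] 0.0073 [ 0.5851 -0.1968  0.1   ]
nose (397, 195) [ 0.5816 -0.3564  0.091 ] 0.0004 [ 0.5804 -0.3539  0.1   ]
nose (342, 243) [ 0.4487 -0.1986  0.0945] 0.0037 [ 0.448  -0.1993  0.1   ]
slotb [0.5964 0.2457 0.1119] 0.0037 [0.5947 0.243  0.118 ]
slota [ 0.6018 -0.0638  0.122 ] 0.0006 [ 0.6023 -0.0644  0.118 ]
42 [188.9 235.5] [187.8 235.3] [ 5.3 15.5] 56.3
231 [241.7 240.4] [241.5 240.4] [37.5  6.4] 5.0
53 [295.1 245. ] [295.5 244.5] [14.8  5.8] 63.4
61 [278.4 159.3] [278. 158.] [14.  6.] 90.0
211 [236.3 172.8] [236.6 173.9] [ 9.3 32.4] 70.2
38 [297.7 177.8] [297.5 178. ] [12.  3.] 90.0
86 [192.4 189.9] [192.6 188.8] [14.5  8.2] 71.6
19 [293.5 186.9] [293.8 187.2] [12.7  1.7] 48.8
13 [276.6 195.3] [276.9 196.1] [12.8  1.4] 53.1
[[149 149 149 155]
 [159 156 154 156]
 [128 159 158 157]
 [ 41  59  61  64]
 [ 18  12  12  15]
 [ 20  27  26  20]
 [ 20  27  17  25]
 [ 32  23  31  32]] [[151 150 148 146]
 [150 153 152 148]
 [152 143 146 148]
 [146 146 146 147]]
```

```bash
cat >> h.py <<'E'
def plan(*wps):
    """wps: (x,y,z,yaw_deg) TCP; yaw = direction of tool x in world; tool down."""
    s=robot.sense();p=np.array(s['eef_pos']);R0=R.from_rotvec(s['ee_rot'])
    m=R0.as_matrix();print('t',round(s['clock'],2),'p',p.round(4),'toolx yaw',round(np.degrees(np.arctan2(m[1,0],m[0,0])),1),'z',m[:,2].round(3),'F',np.round(s['contact_force'],1),'w',round(s['gripper_width']*91.2,1),'q',np.round(s['q'],2))
    for w in wps:
        c,sn=np.cos(np.radians(w[3])),np.sin(np.radians(w[3]))
        Rt=R.from_matrix(np.array([[c,sn,0],[sn,-c,0],[0,0,-1.]]))
        d=R0.inv().apply(np.array(w[:3])-p)*1000; r=np.degrees((R0.inv()*Rt).as_rotvec())
        print(w,'->',d.round(1).tolist()+r.round(1).tolist())
E
python3 - <<'E'
from h import *
plan((.585,-.197,.19,91.4),(.585,-.197,.05,91.4),(.585,-.197,.19,-88.6))
E
```

```text
t 0.2 p [ 0.1725 -0.6005  0.2136] toolx yaw 16.0 z [-0.     0.001 -1.   ] F [ 0.3 -0.2  0. ] w 91.2 q [-1.39  0.49  1.35 -0.    1.3  -0.1 ]
(0.585, -0.197, 0.19, 91.4) -> [507.8, -273.9, 23.8, -0.0, -0.0, -75.4]
(0.585, -0.197, 0.05, 91.4) -> [507.8, -273.8, 163.8, -0.0, -0.0, -75.4]
(0.585, -0.197, 0.19, -88.6) -> [507.8, -273.9, 23.8, -0.0, 0.0, 104.6]
```

Request:
servo_tool(
  moves=[
    [[508,-274,24,0,0,-75.4],[508,-274,24,0,0,-75.4],[508,-274,24,0,0,-75.4],[508,-274,24,0,0,-75.4],[508,-274,24,0,0,-75.4],[508,-274,24,0,0,-75.4],[508,-274,24,0,0,-75.4],[508,-274,24,0,0,-75.4],[508,-274,24,0,0,-75.4],[508,-274,24,0,0,-75.4],[508,-274,24,0,0,-75.4],[508,-274,24,0,0,-75.4],[508,-274,24,0,0,-75.4],[508,-274,24,0,0,-75.4],[508,-274,24,0,0,-75.4],[508,-274,24,0,0,-75.4],[508,-274,24,0,0,-75.4],[508,-274,24,0,0,-75.4]],
  ],
  grip=70,
)

```text
clock: 1.7
eef_pos: [0.5844, -0.1976, 0.1898]
ee_rot: [-2.194, -2.247, -0.0]
contact_force: [-0.6, -0.5, 0.7]
gripper_width: 0.767
```

Run:
```python
from h import *
plan((.585,-.197,.19,91.4),(.585,-.197,.052,91.4),(.585,-.197,.225,91.4))
grab('top','t1.png');
```

```text
t 1.7 p [ 0.5844 -0.1976  0.1898] toolx yaw 91.4 z [-0.001  0.001 -1.   ] F [-0.6 -0.5  0.7] w 70.0 q [-0.42  0.51  1.4   0.    1.24 -0.45]
(0.585, -0.197, 0.19, 91.4) -> [0.6, 0.6, -0.2, -0.0, -0.0, -0.0]
(0.585, -0.197, 0.052, 91.4) -> [0.5, 0.7, 137.8, -0.0, -0.0, -0.0]
(0.585, -0.197, 0.225, 91.4) -> [0.6, 0.6, -35.2, -0.0, -0.0, -0.0]
```

View pics/t1.png

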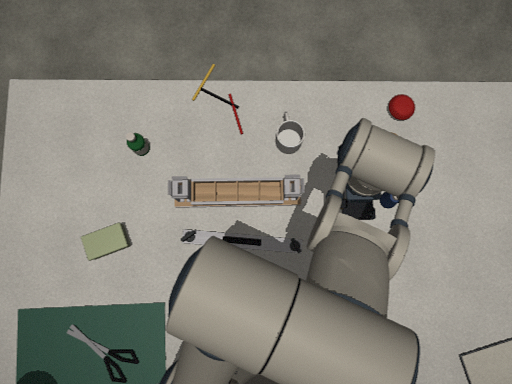

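The area that was hidden is clear, so there are three cones. Arm is above cone A.

Request:
servo_tool(
  moves=[
    [[0.5,0.6,80,0,0,0],[0.5,0.6,110,0,0,0],[0.5,0.6,130,0,0,0],[0.5,0.6,135,0,0,0],[0.5,0.6,135,0,0,0],[0.5,0.6,135,0,0,0],[0.5,0.6,135,0,0,0]],
  ],
)

```text
clock: 2.33
eef_pos: [0.5863, -0.1981, 0.0574]
ee_rot: [2.194, 2.245, 0.002]
contact_force: [0.4, 1.0, 0.3]
gripper_width: 0.772
```

Request:
servo_tool(
  moves=[
    [[0,0,0,0,0,0],[0,0,0,0,0,0],[0,0,0,0,0,0],[0,0,0,0,0,0],[0,0,0,0,0,0],[0,0,0,0,0,0],[0,0,0,0,0,0],[0,0,0,0,0,0]],
  ],
  grip=20,
  squeeze=25,
)

```text
clock: 3.0
eef_pos: [0.5865, -0.1981, 0.0577]
ee_rot: [2.193, 2.245, 0.002]
contact_force: [0.1, 0.2, 5.6]
gripper_width: 0.412
```

```bash
cat >> h.py <<'E'
YAW=1.4; C=np.array([.5985,.0893])
def rk(y,x=0):
    a=np.radians(YAW);return C+[x*np.cos(a)-y*np.sin(a),x*np.sin(a)+y*np.cos(a)]
E
python3 - <<'E'
from h import *
b=rk(.032);p=robot.sense()['eef_pos']
plan((p[0],p[1],.22,91.4),(*b,.22,91.4),(*b,.07,91.4)); print([rk(y).round(4) for y in(.032,-.032,-.096)])
E
```

```text
t 3.0 p [ 0.5865 -0.1981  0.0577] toolx yaw 91.3 z [ 0.003 -0.001 -1.   ] F [0.1 0.2 5.6] w 37.6 q [-0.42  0.66  1.52  0.    0.96 -0.45]
(np.float64(0.5864634309087127), np.float64(-0.19814798454613453), 0.22, 91.4) -> [-0.2, 0.5, -162.3, 0.2, 0.1, -0.1]
(np.float64(0.5977181702991151), np.float64(0.12129044767299786), 0.22, 91.4) -> [318.9, 19.2, -162.6, 0.2, 0.1, -0.1]
(np.float64(0.5977181702991151), np.float64(0.12129044767299786), 0.07, 91.4) -> [319.1, 18.7, -12.6, 0.2, 0.1, -0.1]
[array([0.5977, 0.1213]), array([0.5993, 0.0573]), array([ 0.6008, -0.0067])]
```

Request:
servo_tool(
  moves=[
    [[0,0,-40,0,0,0],[0,0,-80,0,0,0],[0,0,-120,0,0,0],[0,0,-163,0,0,0],[20,2,-163,0,0,0],[50,4,-163,0,0,0],[85,6,-163,0,0,0],[125,8,-163,0,0,0],[165,10,-163,0,0,0],[205,13,-163,0,0,0],[240,15,-163,0,0,0],[270,17,-163,0,0,0],[295,18.5,-163,0,0,0],[310,19,-163,0,0,0],[319,19,-163,0,0,0],[319,19,-163,0,0,0],[319,19,-163,0,0,0]],
  ],
)

```text
clock: 4.42
eef_pos: [0.5975, 0.1207, 0.2203]
ee_rot: [2.193, 2.245, 0.002]
contact_force: [-0.4, 0.0, -2.0]
gripper_width: 0.411
```

Run:
```python
from h import *
b=rk(.032)
plan((*b,.22,91.4),(*b,.069,91.4))
grab('scene','s1.png');grab('top','t2.png')
s=cv2.imread('pics/s1.png')[120:290,90:350];t=cv2.imread('pics/t2.png')[120:270,150:420]
c=np.vstack([cv2.resize(s,(400,262))[:262],cv2.resize(t,(400,222))]);cv2.imwrite('pics/c1.png',cv2.resize(np.clip(c*1.5,0,255).astype(np.uint8),None,fx=1.23,fy=1.23))
```

```text
t 4.42 p [0.5975 0.1207 0.2203] toolx yaw 91.3 z [ 0.003 -0.001 -1.   ] F [-0.4  0.  -2. ] w 37.5 q [ 0.1   0.46  1.38 -0.    1.29  0.08]
(np.float64(0.5977181702991151), np.float64(0.12129044767299786), 0.22, 91.4) -> [0.6, 0.3, 0.3, 0.2, 0.1, -0.1]
(np.float64(0.5977181702991151), np.float64(0.12129044767299786), 0.069, 91.4) -> [0.8, -0.2, 151.3, 0.2, 0.1, -0.1]
```

View pics/c1.png

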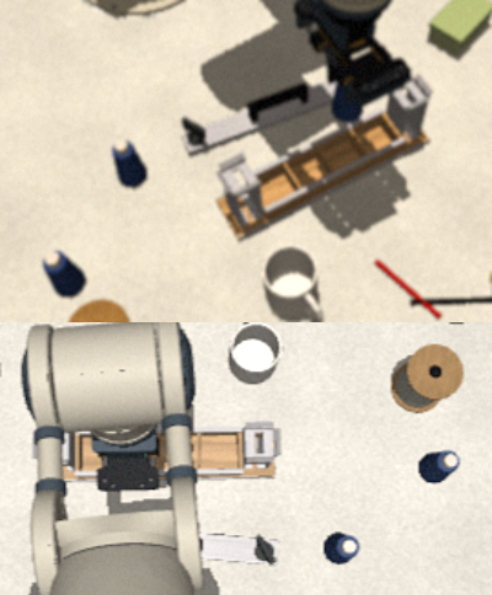

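Cone A is held and the arm is above bay 3. Lowering.

Request:
servo_tool(
  moves=[
    [[0.7,0,40,0,0,0],[0.7,0,80,0,0,0],[0.7,0,115,0,0,0],[0.7,0,135,0,0,0],[0.7,0,146,0,0,0],[0.7,0,151,0,0,0],[0.7,0,152,0,0,0],[0.7,0,152,0,0,0],[0.7,0,152,0,0,0]],
  ],
)

```text
clock: 5.27
eef_pos: [0.599, 0.1205, 0.0698]
ee_rot: [2.194, 2.242, 0.005]
contact_force: [-0.3, -0.1, -1.1]
gripper_width: 0.414
```

Request:
servo_tool(
  moves=[
    [[0,0,0,0,0,0],[0,0,0,0,0,0],[0,0,0,0,0,0],[0,0,0,0,0,0],[0,0,0,0,0,0],[0,0,-15,0,0,0],[0,0,-50,0,0,0],[0,0,-90,0,0,0],[0,0,-130,0,0,0],[0,0,-150,0,0,0],[0,0,-150,0,0,0]],
  ],
  grip=65,
)

```text
clock: 6.18
eef_pos: [0.6005, 0.121, 0.2252]
ee_rot: [2.19, 2.239, 0.014]
contact_force: [0.5, 0.5, 0.8]
gripper_width: 0.716
```

Run:
```python
from h import *
plan((.448,-.199,.22,91.4),(.448,-.199,.057,91.4))
```

```text
t 6.18 p [0.6005 0.121  0.2252] toolx yaw 91.3 z [ 0.013 -0.    -1.   ] F [0.5 0.5 0.8] w 65.3 q [ 0.1   0.46  1.37 -0.    1.29  0.08]
(0.448, -0.199, 0.22, 91.4) -> [-316.5, -159.6, 3.2, 0.8, 0.0, -0.1]
(0.448, -0.199, 0.057, 91.4) -> [-316.5, -161.8, 166.2, 0.8, 0.0, -0.1]
```

Request:
servo_tool(
  moves=[
    [[-316,-160,3,0.8,0,0],[-316,-160,3,0.8,0,0],[-316,-160,3,0.8,0,0],[-316,-160,3,0.8,0,0],[-316,-160,3,0.8,0,0],[-316,-160,3,0.8,0,0],[-316,-160,3,0.8,0,0],[-316,-160,3,0.8,0,0],[-316,-160,3,0.8,0,0],[-316,-160,3,0.8,0,0],[-316,-160,3,0.8,0,0],[-316,-160,3,0.8,0,0],[-316,-160,3,0.8,0,0]],
  ],
)

```text
clock: 7.27
eef_pos: [0.4479, -0.1976, 0.22]
ee_rot: [-2.195, -2.247, 0.001]
contact_force: [-0.4, -0.1, 0.2]
gripper_width: 0.714
```

Run:
```python
from h import *
plan((.448,-.199,.22,91.4),(.448,-.199,.057,91.4))
```

```text
t 7.27 p [ 0.4479 -0.1976  0.22  ] toolx yaw 91.3 z [-0.001 -0.    -1.   ] F [-0.4 -0.1  0.2] w 65.1 q [-0.54  0.3   1.66 -0.    1.18 -0.56]
(0.448, -0.199, 0.22, 91.4) -> [-1.4, 0.1, 0.0, -0.1, 0.0, -0.1]
(0.448, -0.199, 0.057, 91.4) -> [-1.4, 0.2, 163.0, -0.1, 0.0, -0.1]
```

Request:
servo_tool(
  moves=[
    [[-1,0,40,0,0,0],[-1,0,80,0,0,0],[-1,0,120,0,0,0],[-1,0,150,0,0,0],[-1,0,162,0,0,0],[-1,0,163,0,0,0],[-1,0,163,0,0,0]],
  ],
)

```text
clock: 7.85
eef_pos: [0.4479, -0.1977, 0.0567]
ee_rot: [-2.193, -2.247, 0.002]
contact_force: [-0.1, -0.4, -0.3]
gripper_width: 0.711
```

Request:
servo_tool(
  moves=[
    [[0,0,0,0,0,0],[0,0,0,0,0,0],[0,0,0,0,0,0],[0,0,0,0,0,0],[0,0,0,0,0,0],[0,0,0,0,0,0],[0,0,0,0,0,0]],
  ],
  grip=20,
)

```text
clock: 8.43
eef_pos: [0.4485, -0.1981, 0.0573]
ee_rot: [-2.194, -2.248, 0.001]
contact_force: [0.9, 1.9, 8.2]
gripper_width: 0.412
```

Run:
```python
from h import *
b=rk(-.032);plan((*b,.22,91.4))
```

```text
t 8.43 p [ 0.4485 -0.1981  0.0573] toolx yaw 91.4 z [-0. -0. -1.] F [0.9 1.9 8.2] w 37.6 q [-0.54  0.54  1.84 -0.    0.76 -0.56]
(np.float64(0.599281829700885), np.float64(0.05730955232700215), 0.22, 91.4) -> [251.6, 156.8, -162.8, -0.0, 0.0, -0.0]
```

Request:
servo_tool(
  moves=[
    [[0,0,-40,0,0,0],[0,0,-80,0,0,0],[0,0,-120,0,0,0],[0,0,-163,0,0,0],[10,6,-163,0,0,0],[35,22,-163,0,0,0],[70,44,-163,0,0,0],[105,65,-163,0,0,0],[140,87,-163,0,0,0],[175,109,-163,0,0,0],[205,128,-163,0,0,0],[230,143,-163,0,0,0],[245,153,-163,0,0,0],[251.6,157,-163,0,0,0],[251.6,157,-163,0,0,0],[251.6,157,-163,0,0,0]],
  ],
)

```text
clock: 9.77
eef_pos: [0.5989, 0.0569, 0.22]
ee_rot: [-2.193, -2.248, 0.002]
contact_force: [-0.4, -0.8, -1.0]
gripper_width: 0.413
```

Run:
```python
from h import *
b=rk(-.032);plan((*b,.0685,91.4))
```

```text
t 9.77 p [0.5989 0.0569 0.22  ] toolx yaw 91.4 z [-0.001 -0.    -1.   ] F [-0.4 -0.8 -1. ] w 37.6 q [-0.    0.46  1.4  -0.    1.29 -0.03]
(np.float64(0.599281829700885), np.float64(0.05730955232700215), 0.0685, 91.4) -> [0.5, 0.6, 151.5, -0.1, 0.0, 0.0]
```

Request:
servo_tool(
  moves=[
    [[0.5,0.5,40,0,0,0],[0.5,0.5,80,0,0,0],[0.5,0.5,115,0,0,0],[0.5,0.5,135,0,0,0],[0.5,0.5,146,0,0,0],[0.5,0.5,151,0,0,0],[0.5,0.5,152,0,0,0],[0.5,0.5,152,0,0,0],[0.5,0.5,152,0,0,0]],
  ],
)

```text
clock: 10.52
eef_pos: [0.6001, 0.0571, 0.0694]
ee_rot: [2.193, 2.248, 0.001]
contact_force: [0.1, -0.5, -1.9]
gripper_width: 0.412
```

Request:
servo_tool(
  moves=[
    [[0,0,0,0,0,0],[0,0,0,0,0,0],[0,0,0,0,0,0],[0,0,0,0,0,0],[0,0,0,0,0,0],[0,0,-15,0,0,0],[0,0,-50,0,0,0],[0,0,-90,0,0,0],[0,0,-130,0,0,0],[0,0,-150,0,0,0],[0,0,-150,0,0,0]],
  ],
  grip=65,
)

```text
clock: 11.43
eef_pos: [0.6023, 0.0572, 0.2248]
ee_rot: [2.189, 2.244, 0.009]
contact_force: [0.4, 0.7, -0.2]
gripper_width: 0.714
```

Run:
```python
from h import *
plan((.581,-.355,.22,91.4),(.581,-.355,.057,91.4))
```

```text
t 11.43 p [0.6023 0.0572 0.2248] toolx yaw 91.4 z [ 0.009 -0.    -1.   ] F [ 0.4  0.7 -0.2] w 65.2 q [-0.    0.45  1.39 -0.    1.29 -0.03]
(0.581, -0.355, 0.22, 91.4) -> [-411.6, -31.4, 4.8, 0.5, 0.0, 0.0]
(0.581, -0.355, 0.057, 91.4) -> [-411.5, -32.9, 167.8, 0.5, 0.0, 0.0]
```

Request:
servo_tool(
  moves=[
    [[-411.6,-31.4,4.8,0.5,0,0],[-411.6,-31.4,4.8,0.5,0,0],[-411.6,-31.4,4.8,0.5,0,0],[-411.6,-31.4,4.8,0.5,0,0],[-411.6,-31.4,4.8,0.5,0,0],[-411.6,-31.4,4.8,0.5,0,0],[-411.6,-31.4,4.8,0.5,0,0],[-411.6,-31.4,4.8,0.5,0,0],[-411.6,-31.4,4.8,0.5,0,0],[-411.6,-31.4,4.8,0.5,0,0],[-411.6,-31.4,4.8,0.5,0,0],[-411.6,-31.4,4.8,0.5,0,0],[-411.6,-31.4,4.8,0.5,0,0],[-411.6,-31.4,4.8,0.5,0,0],[-411.6,-31.4,4.8,0.5,0,0]],
  ],
)

```text
clock: 12.68
eef_pos: [0.5812, -0.3537, 0.22]
ee_rot: [2.192, 2.25, -0.0]
contact_force: [-0.1, 0.6, 0.9]
gripper_width: 0.71
```

Run:
```python
from h import *
plan((.581,-.355,.057,91.4))
```

```text
t 12.68 p [ 0.5812 -0.3537  0.22  ] toolx yaw 91.5 z [ 0. -0. -1.] F [-0.1  0.6  0.9] w 64.7 q [-0.63  0.57  1.19 -0.    1.39 -0.66]
(0.581, -0.355, 0.057, 91.4) -> [-1.3, -0.3, 163.0, -0.0, 0.0, 0.1]
```

Request:
servo_tool(
  moves=[
    [[-1,0,40,0,0,0],[-1,0,80,0,0,0],[-1,0,120,0,0,0],[-1,0,150,0,0,0],[-1,0,162,0,0,0],[-1,0,163,0,0,0],[-1,0,163,0,0,0]],
  ],
)

```text
clock: 13.27
eef_pos: [0.5819, -0.3545, 0.0579]
ee_rot: [2.191, 2.25, -0.0]
contact_force: [-0.2, -0.6, 0.4]
gripper_width: 0.715
```

Request:
servo_tool(
  moves=[
    [[0,0,0,0,0,0],[0,0,0,0,0,0],[0,0,0,0,0,0],[0,0,0,0,0,0],[0,0,0,0,0,0],[0,0,0,0,0,0],[0,0,0,0,0,0]],
  ],
  grip=20,
)

```text
clock: 13.85
eef_pos: [0.5821, -0.3549, 0.0588]
ee_rot: [2.19, 2.249, -0.0]
contact_force: [-2.8, -0.2, 8.0]
gripper_width: 0.411
```

Run:
```python
from h import *
b=rk(-.096);plan((*b,.22,91.4))
```

```text
t 13.85 p [ 0.5821 -0.3549  0.0588] toolx yaw 91.5 z [ 0.001 -0.002 -1.   ] F [-2.8 -0.2  8. ] w 37.5 q [-0.63  0.73  1.34 -0.    1.06 -0.66]
(np.float64(0.6008454891026548), np.float64(-0.006671343018993581), 0.22, 91.4) -> [347.4, 28.2, -161.7, 0.1, 0.1, 0.1]
```

Request:
servo_tool(
  moves=[
    [[0,0,-40,0,0,0],[0,0,-80,0,0,0],[0,0,-120,0,0,0],[0,0,-162,0,0,0],[15,1,-162,0,0,0],[45,4,-162,0,0,0],[80,6,-162,0,0,0],[120,10,-162,0,0,0],[160,13,-162,0,0,0],[200,16,-162,0,0,0],[240,19,-162,0,0,0],[275,22,-162,0,0,0],[305,25,-162,0,0,0],[330,27,-162,0,0,0],[342,28,-162,0,0,0],[347,28,-162,0,0,0],[347,28,-162,0,0,0],[347,28,-162,0,0,0]],
  ],
)

```text
clock: 15.35
eef_pos: [0.6006, -0.0079, 0.2202]
ee_rot: [2.19, 2.249, -0.001]
contact_force: [-0.0, -0.5, -1.7]
gripper_width: 0.407
```

Run:
```python
from h import *
b=rk(-.096);plan((*b,.07,91.4))
```

```text
t 15.35 p [ 0.6006 -0.0079  0.2202] toolx yaw 91.5 z [ 0.001 -0.002 -1.   ] F [-0.  -0.5 -1.7] w 37.2 q [-0.11  0.45  1.4  -0.    1.29 -0.14]
(np.float64(0.6008454891026548), np.float64(-0.006671343018993581), 0.07, 91.4) -> [1.5, 0.1, 150.2, 0.1, 0.1, 0.1]
```

Request:
servo_tool(
  moves=[
    [[1.5,0,40,0,0,0],[1.5,0,80,0,0,0],[1.5,0,115,0,0,0],[1.5,0,135,0,0,0],[1.5,0,146,0,0,0],[1.5,0,150,0,0,0],[1.5,0,151,0,0,0],[1.5,0,151,0,0,0],[1.5,0,151,0,0,0]],
  ],
)

```text
clock: 16.1
eef_pos: [0.6018, -0.0072, 0.0705]
ee_rot: [2.19, 2.247, 0.001]
contact_force: [0.8, -0.3, -0.8]
gripper_width: 0.411
```

Request:
servo_tool(
  moves=[
    [[0,0,0,0,0,0],[0,0,0,0,0,0],[0,0,0,0,0,0],[0,0,0,0,0,0],[0,0,0,0,0,0],[0,0,-15,0,0,0],[0,0,-50,0,0,0],[0,0,-90,0,0,0],[0,0,-130,0,0,0],[0,0,-150,0,0,0],[-200,0,-150,0,0,0],[-200,0,-150,0,0,0],[-200,0,-150,0,0,0],[-250,0,-150,0,0,0],[-300,0,-150,0,0,0],[-300,0,-150,0,0,0],[-300,0,-150,0,0,0],[-300,0,-150,0,0,0],[-300,0,-150,0,0,0]],
  ],
  grip=65,
)

```text
clock: 17.68
eef_pos: [0.6085, -0.31, 0.2206]
ee_rot: [2.193, 2.243, 0.001]
contact_force: [-0.4, -0.3, -0.3]
gripper_width: 0.711
```

Run:
```python
from h import *
plan((.581,-.355,.22,91.4))
s=grab('scene','s2.png');t=grab('top','t3.png')
a=cv2.resize(cv2.imread('pics/t3.png')[165:265,165:365],(800,400),interpolation=cv2.INTER_CUBIC)
b=cv2.resize(cv2.imread('pics/s2.png')[140:250,170:330],(291,200),interpolation=cv2.INTER_CUBIC)
c=np.zeros((600,800,3),np.uint8);c[:400]=a;c[400:,:291]=b
cv2.imwrite('pics/c2.png',np.clip(c*1.6,0,255).astype(np.uint8))
```

```text
t 17.68 p [ 0.6085 -0.31    0.2206] toolx yaw 91.3 z [ 0.003 -0.003 -1.   ] F [-0.4 -0.3 -0.3] w 64.9 q [-0.56  0.57  1.18 -0.    1.38 -0.58]
(0.581, -0.355, 0.22, 91.4) -> [-44.4, -28.5, 0.6, 0.2, 0.2, -0.1]
```

View pics/c2.png

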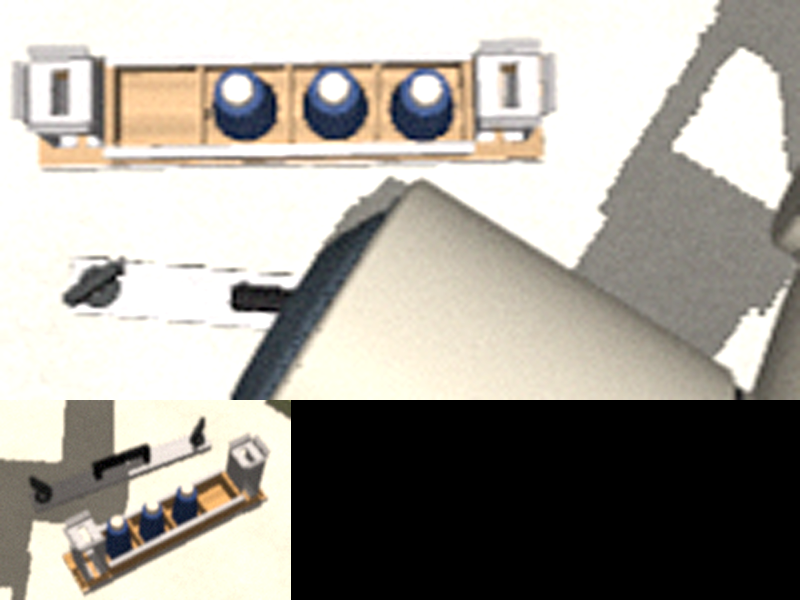

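Cones are upright in bays 1, 2 and 3 (top noses ~(271,186), (249,187), (225,187)). Bay 4 is empty and the bar has not moved. Next I'll work out the bar pose and the camera/robot bias.

Run:
```python
from h import *
t=grab('top');s=grab('scene')
for uv,p in [((225,187),(.599,.1205)),((248.75,187),(.6001,.0571)),((271.25,186.25),(.6018,-.0072))]:
    q=onz(t,uv,.11);print('nose-TCP mm',((q[:2]-p)*1000).round(1))
for n,uv in (('b',(180,187.5)),('a',(292.5,186.4))): print(n,onz(t,uv,.118).round(4))
c=[onz(t,u,.016) for u in((182.8,229.4),(182.2,243.4),(302.5,239.4),(301.6,252.8))]
L=(c[0]+c[1])/2;Rr=(c[2]+c[3])/2;print('bar ends',L.round(4),Rr.round(4),'mid',((L+Rr)/2).round(4),'len',np.linalg.norm(L-Rr).round(4),'yaw',np.degrees(np.arctan2(-(L-Rr)[0],(L-Rr)[1])).round(2))
kb=onz(t,(188.3,235.4),.049);ka=onz(t,(295.3,244.8),.049);print('knobs',kb.round(4),ka.round(4),((ka+kb)/2).round(4),np.linalg.norm(ka-kb).round(4),'yaw',np.degrees(np.arctan2(-(kb-ka)[0],(kb-ka)[1])).round(2))
print('handle',onz(t,(241.6,240.4),.052).round(4),tri(t,(241.6,240.4),s,(236.4,173.4)))
```

```text
nose-TCP mm [-0.3 -0.4]
nose-TCP mm [-1.  -2.1]
nose-TCP mm [-0.3  0.4]
b [0.5955 0.2422 0.118 ]
a [ 0.6001 -0.0644  0.118 ]
bar ends [0.4676 0.247  0.016 ] [ 0.4415 -0.0991  0.016 ] mid [0.4546 0.0739 0.016 ] len 0.3471 yaw -4.33
knobs [0.4689 0.2257 0.049 ] [ 0.444  -0.0768  0.049 ] [0.4565 0.0745 0.049 ] 0.3036 yaw -4.71
handle [0.4555 0.0748 0.052 ] (array([0.45600317, 0.07495978, 0.03801059]), np.float64(0.0003155463484951995))
```

Run:
```python
from h import *
t=grab('top');im=t['img'].astype(float)
sat=(im[...,0]-im[...,2])
for v in range(176,212): print(v,sat[v,[196,206,216,280]].round(),im[v,[196,206,216,280],1].round())
```

```text
176 [12. 14. 15. 13.] [167. 171. 171. 171.]
177 [13. 12. 14.  6.] [169. 171. 177. 162.]
178 [8. 8. 5. 4.] [167. 162. 158. 160.]
179 [4. 6. 2. 4.] [160. 158. 157. 167.]
180 [ 3.  5.  2. 17.] [167. 163. 166.  85.]
181 [ 7. 10. 16. 40.] [90. 90. 83. 79.]
182 [20. 24. 25. 40.] [52. 45. 51. 83.]
183 [46. 57. 43. 38.] [101. 116.  93.  84.]
184 [59. 56. 47. 31.] [127. 127.  96.  73.]
185 [57. 56. 45. 30.] [125. 122.  95.  68.]
186 [55. 55. 42. 33.] [118. 119.  94.  65.]
187 [59. 59. 46. 45.] [126. 121.  94.  88.]
188 [61. 60. 48. 43.] [133. 129.  98.  96.]
189 [61. 61. 47. 44.] [131. 133. 105.  96.]
190 [63. 60. 49. 47.] [135. 131. 103.  96.]
191 [62. 61. 52. 46.] [136. 132. 105.  95.]
192 [65. 62. 31. 45.] [140. 134.  73. 102.]
193 [60. 61. 28. 51.] [135. 126.  62. 114.]
194 [57. 56. 26. 54.] [129. 124.  60. 117.]
195 [57. 56. 43. 51.] [124. 118.  90. 113.]
196 [56. 51. 45. 48.] [124. 115.  92.  98.]
197 [55. 52. 41. 44.] [118. 116.  92.  94.]
198 [55. 55. 42. 48.] [118. 120.  98.  92.]
199 [60. 59. 49. 49.] [131. 130. 100.  99.]
200 [63. 64. 48. 12.] [130. 131. 100. 130.]
201 [36. 15. 11.  1.] [149. 138. 128. 161.]
202 [5. 2. 5. 2.] [159. 159. 158. 170.]
203 [ 4.  2.  0. 10.] [169. 167. 166.  85.]
204 [ 9.  9. 10. 54.] [113.  91.  85. 104.]
205 [44. 51. 48.  6.] [ 96.  95. 133. 110.]
206 [11.  5.  7. 11.] [105. 135. 114. 167.]
207 [10.  8. 11. 15.] [140. 153. 158. 173.]
208 [14. 12. 11. 12.] [167. 172. 165. 171.]
209 [15. 12. 13. 12.] [169. 177. 167. 170.]
210 [14. 14. 13. 13.] [170. 175. 163. 170.]
211 [14. 14. 12. 12.] [169. 167. 167. 170.]
```

Run:
```python
from h import *
t=grab('top');im=t['img'].astype(float);g=im[...,1];sat=im[...,0]-im[...,2]
def cross(p,th,v0,up):
    for i in range(len(p)-1):
        if (p[i]-th)*(p[i+1]-th)<=0 and (p[i+1]>p[i])==up: return v0+i+(th-p[i])/(p[i+1]-p[i])
U=[];A=[];B=[]
for u in range(193,283):
    a=cross(g[178:184,u],120,178,False); b=cross(sat[197:204,u],30,197,False)
    c=cross(g[201:207,u],130,201,False)
    U.append(u);A.append(a);B.append(b)
for n,X in(('top',A),('low',B)):
    u=np.array([x for x,y in zip(U,X) if y]);v=np.array([y for y in X if y])
    for _ in range(3):
        k=np.polyfit(u,v,1);r=v-np.polyval(k,u);m=abs(r)<2*r.std()+.05;u,v=u[m],v[m]
    P=[onz(t,(x,np.polyval(k,x)),.048) for x in(193,283)];d=P[0]-P[1]
    print(n,len(u),r.std().round(2),'yaw',np.degrees(np.arctan2(-d[0],d[1])).round(2),((P[0]+P[1])/2).round(4))
```

```text
top 85 0.1 yaw 1.16 [0.6282 0.0867 0.048 ]
low 81 0.15 yaw 1.13 [0.5694 0.0861 0.048 ]
```

```bash
sed -i 's/^YAW=.*/YAW=1.15; C=np.array([.5985,.0889])/' h.py
python3 - <<'E'
from h import *
plan((.4555,.0745,.15,85.5),(.4555,.0745,.029,85.5))
E
```

```text
t 17.98 p [ 0.6092 -0.3054  0.2213] toolx yaw 91.6 z [ 0.003 -0.002 -1.   ] F [ 0.6 -0.1  0.6] w 64.7 q [-0.55  0.57  1.19  0.    1.38 -0.58]
(0.4555, 0.0745, 0.15, 85.5) -> [384.1, -143.5, 70.1, 0.2, 0.1, 6.1]
(0.4555, 0.0745, 0.029, 85.5) -> [384.3, -143.9, 191.1, 0.2, 0.1, 6.1]
```

Request:
servo_tool(
  moves=[
    [[384,-143.5,20,0.2,0,6.1],[384,-143.5,20,0.2,0,6.1],[384,-143.5,20,0.2,0,6.1],[384,-143.5,20,0.2,0,6.1],[384,-143.5,20,0.2,0,6.1],[384,-143.5,20,0.2,0,6.1],[384,-143.5,20,0.2,0,6.1],[384,-143.5,20,0.2,0,6.1],[384,-143.5,20,0.2,0,6.1],[384,-143.5,20,0.2,0,6.1],[384,-143.5,20,0.2,0,6.1],[384,-143.5,20,0.2,0,6.1],[384,-143.5,70,0.2,0,6.1],[384,-143.5,70,0.2,0,6.1],[384,-143.5,70,0.2,0,6.1]],
  ],
  grip=50,
)

```text
clock: 19.23
eef_pos: [0.4541, 0.0739, 0.1485]
ee_rot: [-2.307, -2.13, 0.008]
contact_force: [0.2, 0.0, -0.4]
gripper_width: 0.549
```

Run:
```python
from h import *
plan((.4555,.0745,.029,85.5))
s=grab('scene','s3.png');t=grab('top','t4.png')
a=cv2.resize(cv2.imread('pics/t4.png')[165:265,165:365],(600,300),interpolation=cv2.INTER_CUBIC)
b=cv2.resize(cv2.imread('pics/s3.png')[130:250,150:350],(500,300),interpolation=cv2.INTER_CUBIC)
c=np.zeros((600,600,3),np.uint8);c[:300]=a;c[300:,:500]=b
cv2.imwrite('pics/c3.png',np.clip(c*1.4,0,255).astype(np.uint8))
```

```text
t 19.23 p [0.4541 0.0739 0.1485] toolx yaw 85.4 z [-0.005 -0.002 -1.   ] F [ 0.2  0.  -0.4] w 50.1 q [ 0.03  0.36  1.82 -0.    0.97  0.11]
(0.4555, 0.0745, 0.029, 85.5) -> [1.0, 1.9, 119.5, -0.2, 0.1, -0.1]
```

View pics/c3.png

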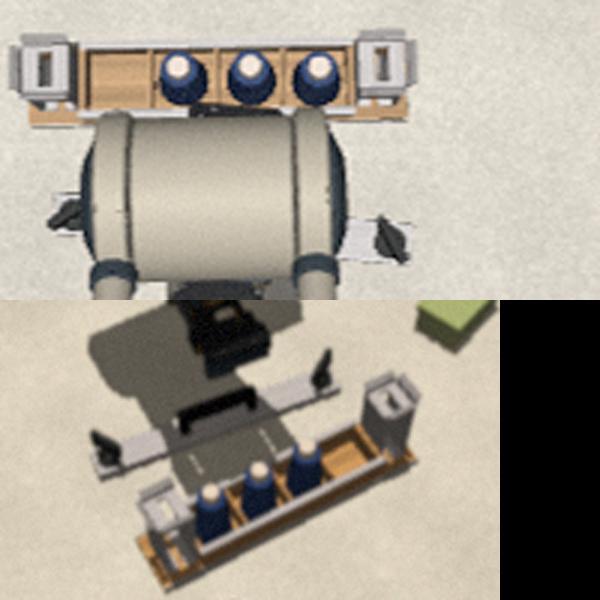

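Bar unmoved and handle under the gripper, scene crop (218,405). Descending to grip.

Request:
servo_tool(
  moves=[
    [[1,2,40,0,0,0],[1,2,75,0,0,0],[1,2,100,0,0,0],[1,2,114,0,0,0],[1,2,119,0,0,0],[1,2,119,0,0,0],[1,2,119,0,0,0]],
  ],
)

```text
clock: 19.92
eef_pos: [0.4588, 0.0744, 0.0329]
ee_rot: [2.307, 2.129, -0.001]
contact_force: [-0.3, -0.3, 0.3]
gripper_width: 0.552
```

Request:
servo_tool(
  moves=[
    [[0,0,0,0,0,0],[0,0,0,0,0,0],[0,0,0,0,0,0],[0,0,0,0,0,0],[0,0,0,0,0,0],[0,0,0,0,0,0],[0,0,0,0,0,0],[0,0,0,0,0,0]],
  ],
  grip=5,
  squeeze=50,
)

```text
clock: 20.58
eef_pos: [0.4588, 0.0744, 0.0327]
ee_rot: [2.307, 2.129, -0.001]
contact_force: [-1.1, -0.2, -5.2]
gripper_width: 0.194
```

Run:
```python
from h import *
p=robot.sense()['eef_pos']
plan((p[0],p[1],.2,91.15),(*C,.2,91.15))
```

```text
t 20.58 p [0.4588 0.0744 0.0327] toolx yaw 85.4 z [ 0.001 -0.002 -1.   ] F [-1.1 -0.2 -5.2] w 17.7 q [ 0.03  0.56  1.92 -0.    0.66  0.12]
(np.float64(0.4587968418121477), np.float64(0.07443440607381194), 0.2, 91.15) -> [-0.3, 0.2, -167.3, 0.0, 0.1, -5.7]
(np.float64(0.5985), np.float64(0.0889), 0.2, 91.15) -> [25.3, 138.3, -167.2, 0.0, 0.1, -5.7]
```

Request:
servo_tool(
  moves=[
    [[0,0,-20,0,0,0],[0,0,-50,0,0,0],[0,0,-85,0,0,0],[0,0,-120,0,0,-1],[0,0,-155,0,0,-2],[0,0,-175,0,0,-4],[4,20,-175,0,0,-5.7],[8,45,-175,0,0,-5.7],[13,70,-175,0,0,-5.7],[18,95,-175,0,0,-5.7],[22,115,-175,0,0,-5.7],[24,130,-175,0,0,-5.7],[25,138,-175,0,0,-5.7],[25,138,-175,0,0,-5.7],[25,138,-175,0,0,-5.7]],
  ],
)

```text
clock: 21.83
eef_pos: [0.5975, 0.0886, 0.2073]
ee_rot: [2.199, 2.242, -0.003]
contact_force: [-1.1, -0.2, -4.9]
gripper_width: 0.199
```

Run:
```python
from h import *
plan((*C,.17,91.15))
s=grab('scene','s4.png');t=grab('top','t5.png')
a=cv2.resize(cv2.imread('pics/t5.png')[150:230,150:330],(675,300),interpolation=cv2.INTER_CUBIC)
b=cv2.resize(cv2.imread('pics/s4.png')[110:250,180:380],(429,300),interpolation=cv2.INTER_CUBIC)
c=np.zeros((600,675,3),np.uint8);c[:300]=a;c[300:,:429]=b
cv2.imwrite('pics/c4.png',np.clip(c*1.4,0,255).astype(np.uint8))
```

```text
t 21.83 p [0.5975 0.0886 0.2073] toolx yaw 91.1 z [-0.001 -0.002 -1.   ] F [-1.1 -0.2 -4.9] w 18.2 q [ 0.05  0.47  1.41 -0.    1.26  0.03]
(np.float64(0.5985), np.float64(0.0889), 0.17, 91.15) -> [0.4, 1.1, 37.3, -0.0, 0.1, -0.0]
```

View pics/c4.png

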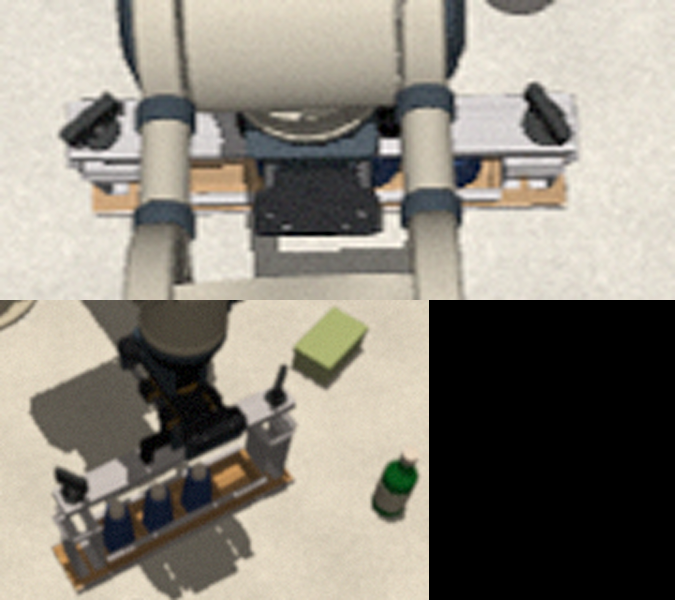

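Bar is held above the brackets; its ends are at top (168,..) and (304,..). I'll measure it by its edges.

Run:
```python
from h import *
t=grab('top');im=t['img'].astype(int);z=.1906
print(im[184,164:174].tolist());print(im[184,298:310].tolist())
for u in(184,290,274):print(u,im[170:194,u].sum(1).tolist())
for L,Rr in((167.6,304.0),):
    a=onz(t,(L,184),z);b=onz(t,(Rr,184),z);print(a.round(4),b.round(4),'mid',((a+b)/2).round(4),'len',np.linalg.norm(a-b))
```

```text
[[166, 162, 153], [155, 151, 142], [110, 106, 101], [50, 49, 50], [43, 44, 47], [50, 49, 50], [55, 57, 55], [43, 43, 42], [25, 24, 21], [12, 14, 16]]
[[41, 40, 40], [49, 50, 50], [49, 48, 47], [48, 47, 46], [106, 105, 104], [137, 135, 134], [152, 150, 143], [163, 159, 151], [166, 162, 153], [165, 162, 152], [165, 162, 153], [165, 162, 153]]
184 [498, 489, 469, 466, 463, 467, 362, 464, 474, 460, 463, 465, 468, 467, 469, 474, 442, 450, 457, 451, 446, 489, 243, 204]
290 [469, 476, 399, 299, 131, 40, 57, 320, 354, 255, 144, 151, 144, 148, 144, 141, 323, 456, 446, 495, 280, 173, 438, 440]
274 [473, 479, 486, 486, 491, 403, 442, 451, 433, 443, 466, 453, 461, 453, 448, 458, 455, 438, 455, 470, 357, 173, 94, 102]
[0.5936 0.2631 0.1906] [ 0.5954 -0.0882  0.1906] mid [0.5945 0.0874 0.1906] len 0.35126426091776103
```

Run:
```python
from h import *
t=grab('top');g=t['img'].astype(int).sum(2);z=.1906
for v in(179,181,188,189,190): print(v,g[v,162:180].tolist(),g[v,296:312].tolist())
for u,v in((184,175.7),(274,174.9)): print('upper edge',onz(t,(u,v),z).round(4))
for u,v in((184,192),(274,190)): print('lower',onz(t,(u,v),z).round(4))
```

```text
179 [476, 477, 480, 481, 458, 432, 446, 460, 441, 376, 224, 121, 145, 153, 164, 113, 67, 43] [155, 140, 109, 163, 363, 471, 401, 382, 461, 482, 472, 471, 487, 491, 479, 469]
181 [485, 477, 467, 458, 482, 449, 435, 411, 250, 142, 143, 157, 142, 98, 59, 62, 62, 73] [133, 158, 131, 133, 228, 396, 441, 417, 459, 487, 483, 463, 475, 466, 479, 469]
188 [470, 474, 474, 481, 486, 371, 151, 26, 107, 126, 102, 114, 149, 161, 156, 167, 136, 222] [272, 287, 149, 74, 316, 445, 453, 427, 443, 482, 487, 483, 486, 476, 473, 474]
189 [472, 470, 477, 480, 488, 421, 305, 331, 273, 182, 298, 273, 143, 138, 143, 108, 109, 328] [494, 491, 471, 489, 493, 495, 496, 447, 443, 478, 473, 470, 484, 487, 460, 469]
190 [475, 481, 480, 493, 481, 423, 410, 449, 454, 428, 436, 453, 389, 326, 391, 446, 438, 446] [251, 234, 239, 244, 243, 224, 253, 340, 444, 493, 489, 489, 487, 485, 479, 490]
upper edge [0.6155 0.2214 0.1906]
upper edge [ 0.6188 -0.011   0.1906]
lower [0.573  0.2203 0.1906]
lower [ 0.5794 -0.0109  0.1906]
```

Request:
servo_tool(
  moves=[
    [[1.5,1,10,0,0,0],[1.5,1,20,0,0,0],[1.5,1,28,0,0,0],[1.5,1,34,0,0,0],[1.5,1,38,0,0,0],[1.5,1,38,0,0,0],[1.5,1,38,0,0,0]],
  ],
)

```text
clock: 22.62
eef_pos: [0.5983, 0.09, 0.1697]
ee_rot: [2.199, 2.242, -0.002]
contact_force: [0.2, -0.5, -4.7]
gripper_width: 0.194
```

Run:
```python
from h import *
plan((.5985,.0901,.152,91.15))
```

```text
t 22.62 p [0.5983 0.09   0.1697] toolx yaw 91.1 z [-0.    -0.002 -1.   ] F [ 0.2 -0.5 -4.7] w 17.7 q [ 0.05  0.51  1.45 -0.    1.18  0.03]
(0.5985, 0.0901, 0.152, 91.15) -> [0.1, 0.2, 17.7, -0.0, 0.1, -0.0]
```

Request:
servo_tool(
  moves=[
    [[0,0.2,4,0,0,0],[0,0.2,8,0,0,0],[0,0.2,11,0,0,0],[0,0.2,13,0,0,0],[0,0.2,15,0,0,0],[0,0.2,17,0,0,0],[0,0.2,18,0,0,0],[0,0.2,18,0,0,0],[0,0.2,18,0,0,0]],
  ],
)

```text
clock: 23.37
eef_pos: [0.5986, 0.09, 0.1517]
ee_rot: [2.199, 2.242, -0.002]
contact_force: [-0.3, -0.2, -4.5]
gripper_width: 0.194
```

Request:
servo_tool(
  moves=[
    [[0,0,0.7,0,0,0],[0,0,1.4,0,0,0],[0,0,2,0,0,0],[0,0,2,0,0,0]],
  ],
)

```text
clock: 23.7
eef_pos: [0.5987, 0.09, 0.1506]
ee_rot: [2.198, 2.242, -0.001]
contact_force: [-4.4, 0.4, 8.5]
gripper_width: 0.195
```

Contact at z = 0.1506, which is the predicted seated height. Releasing, and rising clear.

Request:
servo_tool(
  moves=[
    [[0,0,-0.5,0,0,0],[0,0,-0.5,0,0,0],[0,0,-0.5,0,0,0],[0,0,-0.5,0,0,0],[0,0,-0.5,0,0,0],[0,0,-0.5,0,0,0],[0,0,-30,0,0,0],[0,0,-70,0,0,0],[0,0,-110,0,0,0],[-200,-80,-130,0,0,0],[-350,-150,-130,0,0,0],[-350,-150,-130,0,0,0],[-350,-150,-130,0,0,0],[-350,-150,-130,0,0,0],[-350,-150,-130,0,0,0],[-350,-150,-130,0,0,0],[-350,-150,-130,0,0,0],[-350,-150,-130,0,0,0],[-350,-150,-130,0,0,0]],
  ],
  grip=60,
)

```text
clock: 25.28
eef_pos: [0.4534, -0.2677, 0.2816]
ee_rot: [2.201, 2.236, -0.004]
contact_force: [0.5, 0.2, -0.2]
gripper_width: 0.659
```

Run:
```python
from h import *
plan()
s=grab('scene','s5.png');t=grab('top','t6.png')
a=cv2.resize(cv2.imread('pics/t6.png')[155:220,160:320],(738,300),interpolation=cv2.INTER_CUBIC)
b=cv2.resize(cv2.imread('pics/s5.png')[130:240,190:350],(436,300),interpolation=cv2.INTER_CUBIC)
c=np.zeros((600,738,3),np.uint8);c[:300]=a;c[300:,:436]=b
cv2.imwrite('pics/c5.png',np.clip(c*1.4,0,255).astype(np.uint8))
```

```text
t 25.28 p [ 0.4534 -0.2677  0.2816] toolx yaw 90.9 z [ 0.001 -0.004 -1.   ] F [ 0.5  0.2 -0.2] w 60.1 q [-0.65  0.29  1.49 -0.    1.36 -0.66]
```

View pics/c5.png

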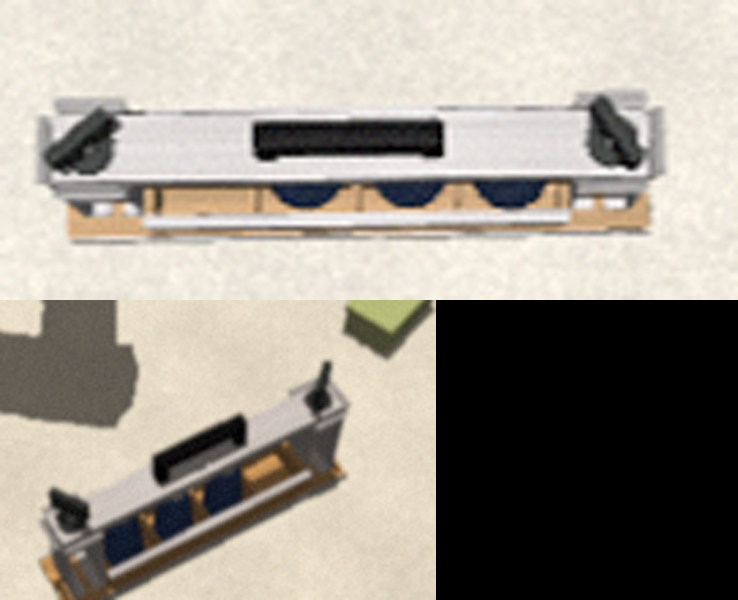

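The bar sits between the guides, handle up. Wings, from crop endpoints: b ≈ -55° world ((48,160)-(113,115)), a ≈ +32° ((600,103)-(635,160)). Knob a first.

Run:
```python
from h import *
t=grab('top')
for n,E in(('b',((48,160),(113,115))),('a',((600,103),(635,160)))):
    P=[onz(t,(160+u/4.6125,155+v/4.615),.182) for u,v in E];d=P[0]-P[1];print(n,((P[0]+P[1])/2).round(4),np.degrees(np.arctan2(d[1],d[0])).round(1),np.linalg.norm(d).round(3))
print(rk(-.153),rk(.153))
plan((*rk(-.153),.21,32),(*rk(-.153),.154,32))
```

```text
b [0.593 0.239 0.182] 125.7 0.044
a [ 0.598  -0.0628  0.182 ] 31.0 0.038
[ 0.6015707  -0.06406918] [0.5954293  0.24186918]
t 25.43 p [ 0.4552 -0.2629  0.2811] toolx yaw 91.0 z [ 0.001 -0.002 -1.   ] F [ 0.   0.2 -0. ] w 60.0 q [-0.64  0.29  1.49 -0.    1.36 -0.65]
(np.float64(0.6015707006338892), np.float64(-0.06406918250947485), 0.21, 32) -> [196.4, 149.8, 70.9, 0.1, 0.1, 59.0]
(np.float64(0.6015707006338892), np.float64(-0.06406918250947485), 0.154, 32) -> [196.5, 149.8, 126.9, 0.1, 0.1, 59.0]
```

Request:
servo_tool(
  moves=[
    [[197,149,40,0,0,59],[197,149,40,0,0,59],[197,149,40,0,0,59],[197,149,40,0,0,59],[197,149,40,0,0,59],[197,149,40,0,0,59],[197,149,40,0,0,59],[197,149,40,0,0,59],[197,149,40,0,0,59],[197,149,70,0,0,59],[197,149,70,0,0,59],[197,149,70,0,0,59]],
  ],
  grip=42,
)

```text
clock: 26.43
eef_pos: [0.5998, -0.0618, 0.21]
ee_rot: [3.019, 0.87, -0.004]
contact_force: [0.6, -0.5, 0.5]
gripper_width: 0.459
```

Run:
```python
from h import *
plan((.601,-.0637,.154,32))
```

```text
t 26.43 p [ 0.5998 -0.0618  0.21  ] toolx yaw 32.2 z [-0.002 -0.001 -1.   ] F [ 0.6 -0.5  0.5] w 41.8 q [-0.2   0.47  1.41 -0.    1.27  0.81]
(0.601, -0.0637, 0.154, 32) -> [0.2, 2.3, 56.0, -0.0, 0.1, 0.2]
```

Request:
servo_tool(
  moves=[
    [[0,2,25,0,0,0],[0,2,42,0,0,0],[0,2,52,0,0,0],[0,2,55,0,0,0],[0,2,56,0,0,0],[0,2,56,0,0,0]],
  ],
)

```text
clock: 26.93
eef_pos: [0.6012, -0.0636, 0.155]
ee_rot: [3.018, 0.87, -0.002]
contact_force: [0.0, -0.3, 0.3]
gripper_width: 0.462
```

Request:
servo_tool(
  moves=[
    [[0,0,0,0,0,0],[0,0,0,0,0,0],[0,0,0,0,0,0],[0,0,0,0,0,0],[0,0,0,0,0,0],[0,0,0,0,0,0],[0,0,0,0,0,0]],
  ],
  grip=2,
  squeeze=35,
)

```text
clock: 27.52
eef_pos: [0.6011, -0.0632, 0.155]
ee_rot: [3.018, 0.871, -0.003]
contact_force: [-1.9, 4.7, 1.0]
gripper_width: 0.107
```

Run:
```python
from h import *
p=robot.sense()['eef_pos'];plan((*p,1.15));
s=grab('scene','s6.png')
cv2.imwrite('pics/c6.png',np.clip(cv2.resize(cv2.imread('pics/s6.png')[130:250,170:350],(600,400),interpolation=cv2.INTER_CUBIC)*1.4,0,255).astype(np.uint8))
```

```text
t 27.52 p [ 0.6011 -0.0632  0.155 ] toolx yaw 32.2 z [-0.002 -0.    -1.   ] F [-1.9  4.7  1. ] w 9.7 q [-0.2   0.53  1.47 -0.    1.15  0.81]
(np.float64(0.6010728840020974), np.float64(-0.06317681711412212), np.float64(0.15502295936465366), 1.15) -> [0.0, 0.0, 0.0, 0.0, 0.1, 31.0]
```

View pics/c6.png

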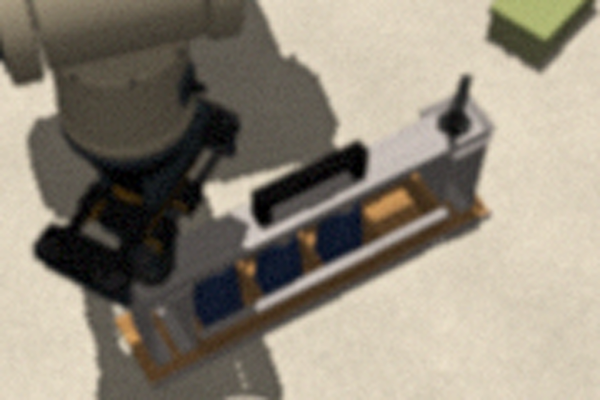

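Wing a is gripped (9.7 mm). Turning it to line up with the slot.

Request:
servo_tool(
  moves=[
    [[0,0,0,0,0,7],[0,0,0,0,0,14],[0,0,0,0,0,21],[0,0,0,0,0,28],[0,0,0,0,0,31],[0,0,0,0,0,31],[0,0,0,0,0,31]],
  ],
)

```text
clock: 28.15
eef_pos: [0.601, -0.0629, 0.155]
ee_rot: [3.141, 0.034, -0.003]
contact_force: [-0.5, 5.2, 1.6]
gripper_width: 0.107
```

Request:
servo_tool(
  moves=[
    [[0,0,3,0,0,0],[0,0,6,0,0,0],[0,0,9,0,0,0],[0,0,12,0,0,0],[0,0,14,0,0,0],[0,0,14,0,0,0],[0,0,14,0,0,0]],
  ],
)

```text
clock: 28.73
eef_pos: [0.6013, -0.0624, 0.1408]
ee_rot: [-3.141, -0.036, 0.002]
contact_force: [0.6, 6.7, -0.7]
gripper_width: 0.108
```

Run:
```python
from h import *
plan()
```

```text
t 28.73 p [ 0.6013 -0.0624  0.1408] toolx yaw 1.3 z [-0.001  0.001 -1.   ] F [ 0.6  6.7 -0.7] w 9.9 q [-0.2   0.54  1.48  0.    1.12  1.35]
```

Request:
servo_tool(
  moves=[
    [[0,0,0,0,0,0],[0,0,0,0,0,0]],
  ],
)

```text
clock: 28.9
eef_pos: [0.6013, -0.0623, 0.1407]
ee_rot: [-3.141, -0.038, 0.002]
contact_force: [-0.7, 4.6, 2.7]
gripper_width: 0.105
```

Run:
```python
from h import *
plan()
s=grab('scene','s7.png');t=grab('top','t7.png')
a=cv2.resize(cv2.imread('pics/s7.png')[150:240,180:330],(667,400),interpolation=cv2.INTER_CUBIC)
b=cv2.resize(cv2.imread('pics/t7.png')[165:210,250:340],(400,200),interpolation=cv2.INTER_CUBIC)
c=np.zeros((600,667,3),np.uint8);c[:400]=a;c[400:,:400]=b
cv2.imwrite('pics/c7.png',np.clip(c*1.8,0,255).astype(np.uint8))
```

```text
t 28.9 p [ 0.6013 -0.0623  0.1407] toolx yaw 1.4 z [-0.001  0.001 -1.   ] F [-0.7  4.6  2.7] w 9.6 q [-0.2   0.54  1.48  0.    1.12  1.34]
```

View pics/c7.png

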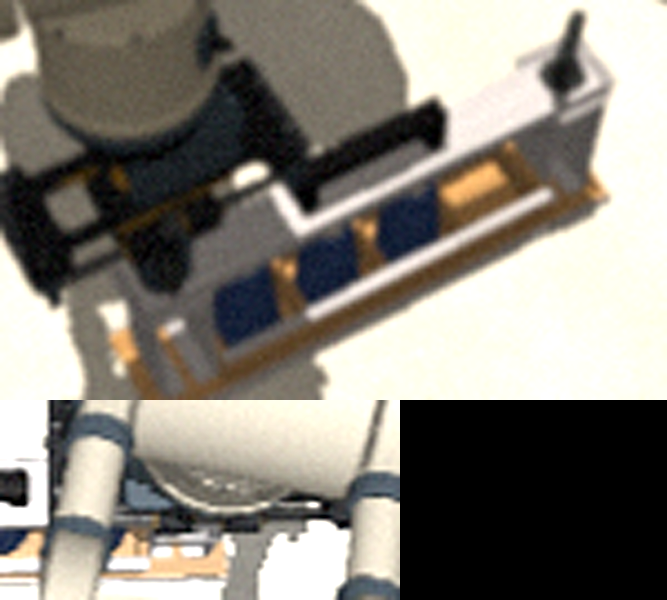

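Request:
servo_tool(
  moves=[
    [[0,0,1,0,0,0],[0,0,1,0,0,0],[0,0,1,0,0,-7],[0,0,1,0,0,-14],[0,0,1,0,0,-21],[0,0,1,0,0,-28],[0,0,1,0,0,-35],[0,0,1,0,0,-42],[0,0,1,0,0,-49],[0,0,1,0,0,-56],[0,0,1,0,0,-63],[0,0,1,0,0,-70],[0,0,1,0,0,-77],[0,0,1,0,0,-84],[0,0,1,0,0,-90],[0,0,1,0,0,-90],[0,0,1,0,0,-90]],
  ],
)

```text
clock: 30.42
eef_pos: [0.6019, -0.0628, 0.1402]
ee_rot: [2.194, 2.249, 0.0]
contact_force: [0.0, 0.6, 6.6]
gripper_width: 0.11
```

Run:
```python
from h import *
plan();print(robot.sense()['torque'])
```

```text
t 30.42 p [ 0.6019 -0.0628  0.1402] toolx yaw 91.4 z [ 0.  0. -1.] F [0.  0.6 6.6] w 10.0 q [-0.2   0.54  1.48  0.    1.12 -0.23]
[ 0.21177277 -0.08190821  0.03040796]
```

Request:
servo_tool(
  moves=[
    [[0,0,0,0,0,0],[0,0,0,0,0,0],[0,0,0,0,0,0],[0,0,0,0,0,0],[0,0,0,0,0,0],[0,0,0,0,0,0],[0,0,-25,0,0,0],[0,0,-60,0,0,0],[0,0,-90,0,0,0],[0,0,-90,0,0,0]],
  ],
  grip=42,
)

```text
clock: 31.25
eef_pos: [0.6045, -0.0632, 0.236]
ee_rot: [2.188, 2.244, 0.008]
contact_force: [0.8, -0.5, -0.1]
gripper_width: 0.456
```

Run:
```python
from h import *
plan((.595,.2415,.22,125.7))
s=grab('scene','s8.png')
cv2.imwrite('pics/c8.png',np.clip(cv2.resize(cv2.imread('pics/s8.png')[130:250,170:350],(600,400),interpolation=cv2.INTER_CUBIC)*1.8,0,255).astype(np.uint8))
```

```text
t 31.25 p [ 0.6045 -0.0632  0.236 ] toolx yaw 91.4 z [ 0.009 -0.002 -1.   ] F [ 0.8 -0.5 -0.1] w 41.6 q [-0.2   0.44  1.37  0.    1.32 -0.23]
(0.595, 0.2415, 0.22, 125.7) -> [304.9, -2.0, 15.5, 0.4, 0.2, -34.3]
```

View pics/c8.png

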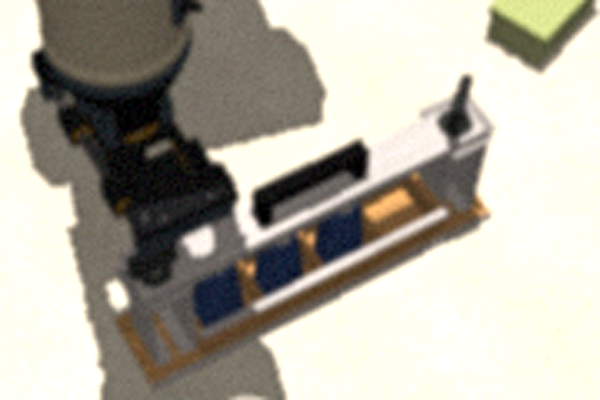

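Wing a is still hidden here by the gripper and its shadow. I'll move to knob b and check a from there.

Request:
servo_tool(
  moves=[
    [[305,-2,15.5,0.4,0.2,-34.3],[305,-2,15.5,0.4,0.2,-34.3],[305,-2,15.5,0.4,0.2,-34.3],[305,-2,15.5,0.4,0.2,-34.3],[305,-2,15.5,0.4,0.2,-34.3],[305,-2,15.5,0.4,0.2,-34.3],[305,-2,15.5,0.4,0.2,-34.3],[305,-2,15.5,0.4,0.2,-34.3],[305,-2,15.5,0.4,0.2,-34.3],[305,-2,15.5,0.4,0.2,-34.3],[305,-2,15.5,0.4,0.2,-34.3],[305,-2,15.5,0.4,0.2,-34.3]],
  ],
)

```text
clock: 32.3
eef_pos: [0.5941, 0.2404, 0.2171]
ee_rot: [-1.434, -2.793, 0.002]
contact_force: [0.6, -0.2, 0.4]
gripper_width: 0.458
```

Run:
```python
from h import *
plan((.595,.2415,.155,125.7))
s=grab('scene','s9.png');t=grab('top','t9.png')
a=cv2.resize(cv2.imread('pics/s9.png')[140:250,180:340],(582,400),interpolation=cv2.INTER_CUBIC)
b=cv2.resize(cv2.imread('pics/t9.png')[165:210,230:320],(400,200),interpolation=cv2.INTER_CUBIC)
c=np.zeros((600,582,3),np.uint8);c[:400]=a;c[400:,:400]=b
cv2.imwrite('pics/c9.png',np.clip(c*1.5,0,255).astype(np.uint8))
K=np.r_[rk(-.153)]
for z in(.182,.17): print(z,proj(s,[*K,z]).round(1),proj(t,[*K,z]).round(1))
```

```text
t 32.3 p [0.5941 0.2404 0.2171] toolx yaw 125.6 z [-0.002 -0.    -1.   ] F [ 0.6 -0.2  0.4] w 41.8 q [ 0.29  0.51  1.3   0.    1.33 -0.33]
(0.595, 0.2415, 0.155, 125.7) -> [0.3, 1.5, 62.1, -0.1, -0.1, -0.0]
0.182 [[214.  202.5]] [[294.3 182.1]]
0.17 [[214.3 204.7]] [[294.  182.9]]
```

View pics/c9.png

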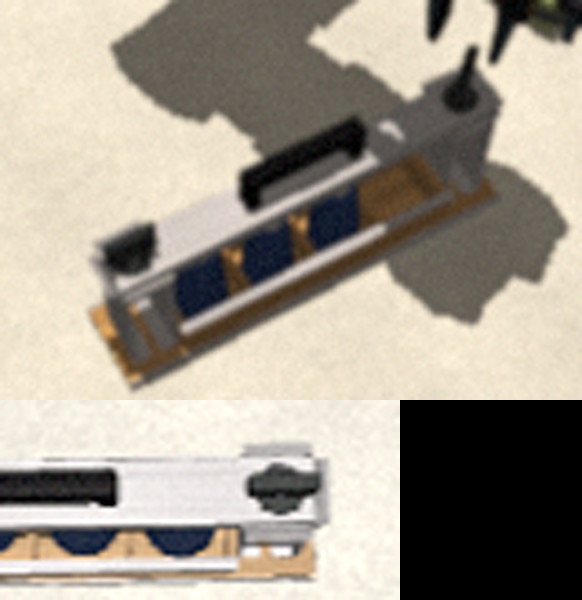

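Wing a now lies along the bar and low down on it (scene crop (130,247), top crop (285,488)), so it is locked. Knob b next.

Request:
servo_tool(
  moves=[
    [[0.3,1.5,30,0,0,0],[0.3,1.5,48,0,0,0],[0.3,1.5,58,0,0,0],[0.3,1.5,61,0,0,0],[0.3,1.5,62,0,0,0],[0.3,1.5,62,0,0,0]],
  ],
)

```text
clock: 32.9
eef_pos: [0.5956, 0.2416, 0.1561]
ee_rot: [-1.435, -2.794, 0.0]
contact_force: [0.4, 0.3, 0.8]
gripper_width: 0.461
```

Request:
servo_tool(
  moves=[
    [[0,0,0,0,0,0],[0,0,0,0,0,0],[0,0,0,0,0,0],[0,0,0,0,0,0],[0,0,0,0,0,0],[0,0,0,0,0,0],[0,0,0,0,0,0]],
  ],
  grip=2,
  squeeze=35,
)

```text
clock: 33.48
eef_pos: [0.596, 0.2417, 0.1564]
ee_rot: [-1.435, -2.794, -0.0]
contact_force: [1.4, 0.4, 1.4]
gripper_width: 0.107
```

Run:
```python
from h import *
p=robot.sense()['eef_pos'];plan((*p,181.15))
```

```text
t 33.48 p [0.596  0.2417 0.1564] toolx yaw 125.6 z [-0.  0. -1.] F [1.4 0.4 1.4] w 9.7 q [ 0.29  0.57  1.37  0.    1.2  -0.33]
(np.float64(0.5959741230429282), np.float64(0.24171057354926748), np.float64(0.15639702791450277), 181.15) -> [0.0, 0.0, 0.0, 0.0, -0.0, -55.5]
```

Request:
servo_tool(
  moves=[
    [[0,0,0,0,0,-7],[0,0,0,0,0,-14],[0,0,0,0,0,-21],[0,0,0,0,0,-28],[0,0,0,0,0,-35],[0,0,0,0,0,-42],[0,0,0,0,0,-49],[0,0,0,0,0,-55.5],[0,0,0,0,0,-55.5],[0,0,0,0,0,-55.5]],
  ],
)

```text
clock: 34.32
eef_pos: [0.5963, 0.2435, 0.1566]
ee_rot: [-0.033, 3.141, 0.005]
contact_force: [2.2, 14.4, -1.2]
gripper_width: 0.105
```

Request:
servo_tool(
  moves=[
    [[0,0,3,0,0,0],[0,0,6,0,0,0],[0,0,9,0,0,0],[0,0,12,0,0,0],[0,0,15,0,0,0],[0,0,15,0,0,0],[0,0,15,0,0,0]],
  ],
)

```text
clock: 34.9
eef_pos: [0.5964, 0.2439, 0.1415]
ee_rot: [-0.033, 3.14, 0.006]
contact_force: [0.4, 4.6, 3.9]
gripper_width: 0.108
```

Run:
```python
from h import *
plan()
```

```text
t 34.9 p [0.5964 0.2439 0.1415] toolx yaw -178.8 z [ 0.001  0.004 -1.   ] F [0.4 4.6 3.9] w 9.9 q [ 0.29  0.59  1.38  0.    1.17 -1.3 ]
```

Request:
servo_tool(
  moves=[
    [[0,0,1,0,0,0],[0,0,1,0,0,0],[0,0,1,0,0,7],[0,0,1,0,0,14],[0,0,1,0,0,21],[0,0,1,0,0,28],[0,0,1,0,0,35],[0,0,1,0,0,42],[0,0,1,0,0,49],[0,0,1,0,0,56],[0,0,1,0,0,63],[0,0,1,0,0,70],[0,0,1,0,0,77],[0,0,1,0,0,84],[0,0,1,0,0,90],[0,0,1,0,0,90],[0,0,1,0,0,90]],
  ],
)

```text
clock: 36.32
eef_pos: [0.5951, 0.2419, 0.1409]
ee_rot: [-2.198, -2.242, 0.001]
contact_force: [-9.6, -11.9, 17.9]
gripper_width: 0.108
```

Request:
servo_tool(
  moves=[
    [[0,0,0,0,0,0],[0,0,0,0,0,0],[0,0,0,0,0,0],[0,0,0,0,0,0],[0,0,0,0,0,0],[0,0,0,0,0,0],[0,0,-25,0,0,0],[0,0,-60,0,0,0],[0,0,-90,0,0,0],[-200,0,-110,0,0,0],[-200,0,-110,0,0,0],[-200,0,-110,0,0,0],[-400,-100,-130,0,0,0],[-400,-100,-130,0,0,0],[-500,-100,-130,0,0,0],[-600,-100,-130,0,0,0],[-600,-100,-130,0,0,0],[-600,-100,-130,0,0,0],[-600,-100,-130,0,0,0],[-600,-100,-130,0,0,0]],
  ],
  grip=42,
)

```text
clock: 37.98
eef_pos: [0.5299, -0.2093, 0.2636]
ee_rot: [-2.198, -2.243, 0.001]
contact_force: [1.3, -0.2, -0.2]
gripper_width: 0.459
```

Run:
```python
from h import *
plan()
s=grab('scene','s10.png');t=grab('top','t10.png')
a=cv2.resize(cv2.imread('pics/s10.png')[140:250,180:340],(524,360),interpolation=cv2.INTER_CUBIC)
b=cv2.resize(cv2.imread('pics/t10.png')[160:210,160:320],(750,234),interpolation=cv2.INTER_CUBIC)
c=np.zeros((594,750,3),np.uint8);c[:360,:524]=a;c[360:]=b
cv2.imwrite('pics/c10.png',np.clip(c*1.5,0,255).astype(np.uint8))
```

```text
t 37.98 p [ 0.5299 -0.2093  0.2636] toolx yaw 91.1 z [-0.001  0.001 -1.   ] F [ 1.3 -0.2 -0.2] w 41.8 q [-0.48  0.37  1.41  0.    1.36 -0.5 ]
```

View pics/c10.png

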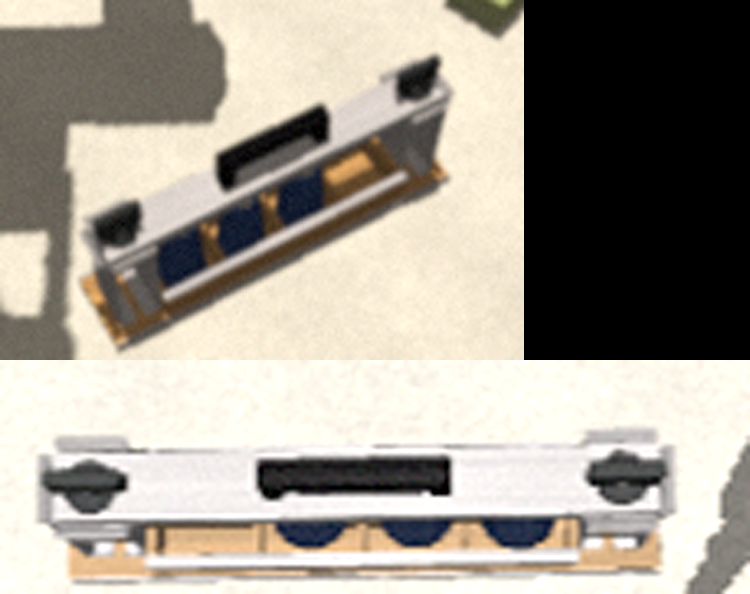

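Both wings lie along the bar. Checking b's height numerically.

Run:
```python
from h import *
s=grab('scene');t=grab('top')
for n,y in(('a',-.153),('b',.153)):
    P=rk(y);u,v=proj(s,[*P,.16])[0];u,v=int(u),int(v)
    m=(s['img'][v-15:v+16,u-15:u+16].max(2)<50).astype(np.uint8);k,l,st,c=cv2.connectedComponentsWithStats(m)
    i=1+np.argmax(st[1:,4]);o=st[i];print(n,'scene bbox',o[0]+u-15,o[1]+v-15,'->',o[0]+o[2]-1+u-15,o[1]+o[3]-1+v-15)
    for nm,zc in(('up',.167),('locked',.155)):
        w=proj(s,[[*rk(y+dy,dx),zc+dz] for dy in(-.022,.022) for dx in(-.005,.005) for dz in(-.015,.015)])
        print('  ',nm,w.min(0).round(1),w.max(0).round(1))
    ut,vt=proj(t,[*P,.16])[0];ut,vt=int(ut),int(vt)
    p=t['img'][vt-12:vt+13,ut-14:ut+15].max(2)<70;print('   top bbox rows/cols',[ (x.min(),x.max()) for x in np.nonzero(p)], p.sum())
```

```text
a scene bbox 209 203 -> 222 214
   up [205.9 197.7] [222.7 212.8]
   locked [206.3 199.9] [223.  214.9]
   top bbox rows/cols [(np.int64(9), np.int64(24)), (np.int64(5), np.int64(22))] 121
b scene bbox 302 158 -> 313 169
   up [299.5 153.4] [315.  167.8]
   locked [299.  155.8] [314.4 170.1]
   top bbox rows/cols [(np.int64(9), np.int64(24)), (np.int64(6), np.int64(28))] 131
```

Run:
```python
import cv2,numpy as np
s=cv2.imread('pics/s10.png');o=cv2.imread('pics/s5.png')
f=lambda i,x,y:cv2.resize(i[y:y+35,x:x+40],(390,290),interpolation=cv2.INTER_CUBIC)
c=np.vstack([np.hstack([f(o,195,190),f(o,290,145)]),np.hstack([f(s,195,190),f(s,290,145)])])
cv2.imwrite('pics/c11.png',np.clip(c*1.6,0,255).astype(np.uint8))
```

```text
(no output)
```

View pics/c11.png

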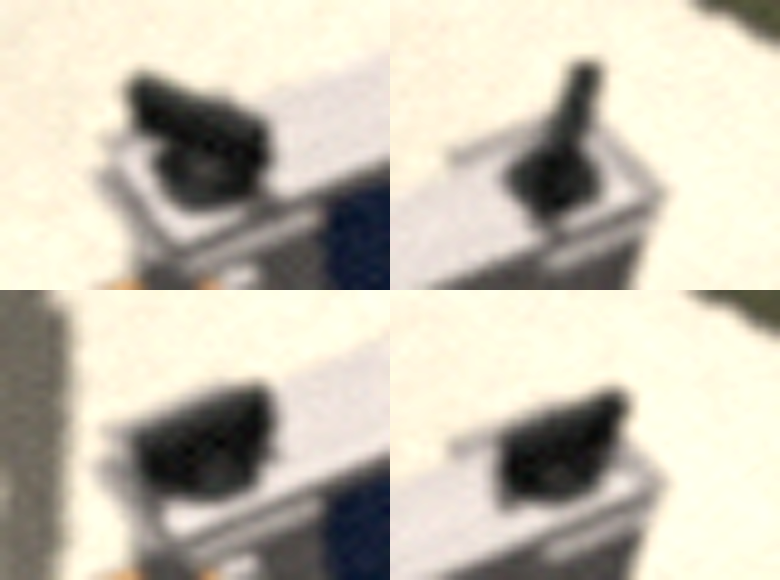

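Both wings sit at the same low height, with b's corner right down on the bar, compared with raised before (upper row). Handing in.

```bash
python3 -c "
from h import *
print(robot.finish_job(), robot.sense()['clock'])"
```

```text
the job is handed in; nothing more can be done
the job is handed in; nothing more can be done
```

The thread rack is packed and handed in at about 38 s on the robot's clock, well under the 208 s limit.

- **Cones:** I found three. They stand upright in bays 1, 2 and 3, and bay 4 is empty. The arm hid different parts of the table in different pictures, and no fourth cone showed up in any of them.
- **Bar:** it lies on the brackets, handle up, between the guides. The fingers met contact at 0.1506 m, against 0.1507 m predicted for fully down.
- **Studs:** each was lined up with its slot, pushed in about 15 mm, turned a quarter and let go. In the last pictures both wings lie along the bar at the same low height, so I judge both locked.
- **Bystanders:** I never touched the tape reel, mug, tin or bottle. I made no final measurement of where they stand.

**Weaker points:**
- The pixel check of wing height was coarse. Raised and locked differ by only about 2 pixels. The lower edges of both wings fit locked better, but the dark outlines came out smaller than predicted, so I relied on a before-and-after comparison.
- While pushing stud a, the upward force briefly read lower than the spring should give (-0.7 N, then 2.7 N). It read 6.6 N once the stud was turned.
- While turning stud b, the upward force reached 17.9 N, probably because the stud was against its stop.

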